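# Close up the strap feeder

## Robot

A 6-joint arm with a two-finger parallel gripper is mounted at the origin on the work surface. World frame = base frame: x ahead of the robot, y to its left, z up, the work surface at z = 0. Lengths are in m, angles in rad, forces in N, time in s.
With the tool pointing down it reaches from about 0.325 to 0.75 m from the base axis. Payload 7.6 kg.
Tool frame: the origin (TCP) lies midway between the tips of the shut fingers; the grasp point (between the pads) lies 19 mm behind it; z points along the fingers, y is the line along which they close (so a half turn about z gives the same grasp; the last joint's range is limited). The gripper opens to 85 mm and grips with 20 to 120 N. Pads are 22 mm wide; open, the fingers measure 114 mm over their backs; the gripper's body (76 mm by 85 mm) begins 54 mm behind the grasp point. The pads swing forward as they close: fully open they stand 13 mm farther back than shut.
Start: joints at [-1.224, 0.052, 1.401, -0, 1.689, -0.07], TCP at [0.213, -0.48, 0.231] pointing down, gripper open.
Joint ranges: [-2.9, 2.9], [-0.91, 2.17], [0.12, 2.37], [-1.06, 4.2], [0.26, 2.73], [-2.93, 2.93]. Speed limits (rad/s): [2.57, 2.57, 3.01, 3.14, 3.14, 3.14].

## Interface

Orientations are given as a unit quaternion [w, x, y, z].
In Python, from workcell import get_state, capture, camera_info, close_job, recognise, trace, mark_of gives the robot as it stands.
- The arm moves only by the tool arm_command, never from a script. Its argument "deltas" is one flat list of numbers, 4 for each row, row after row: the shift along the tool's x, y, z in m, then the turn about the tool's z in degrees. In form: [tx, ty, tz, yaw, tx, ty, tz, yaw, ...]. A call has 1 to 8 rows; each row shifts and turns the commanded pose from where the row before left it, along the tool's axes as they then stand; what a row does not reach is not made up. A row lasts 1/12 s, in which the tool goes at most 41.7 mm and 7.16 degrees, less where a joint would pass 70% of its speed; a pose out of reach is approached as far as the arm can. A call is refused whole if a number of a shift passes 0.0417 or a number of a turn 7.16, either way. A call with a gripper value outside its range is refused whole. "claw" is the opening, from -1 (shut) to 1 (fully open), so that 0 is half open, set as the call begins (left out, the last holds). The fingers move at their own pace and stop on an object; "force" is the grip in N (left out, the last holds). Time passes only in rows, so rows that do not move let the fingers close. It gives the time, the measured TCP pose, the force, the opening and the grip force at its end, in the units of the state.
- get_state(): the state, without advancing time (a new reading comes with each control period).
- capture(name): name is "scene" or "top"; returns the picture (420x560x3 uint8, blue, green, red); there is no depth.
- camera_info(name): a dict with "camera_matrix" (3x3 intrinsics, pixels), "position" and "rotation" of the camera in the world. Camera axes: x right, y down, z forward; pixel columns grow to the right and rows downward; lengths in m; the calibration is good to about 2 mm. A picture is of the moment at which its call begins. camera_info takes no time and is no camera call.
- close_job(): hands the job in; it is judged then, once.
Trained networks look in the newest picture that a camera, given by its name, has taken for a name from the list of things; names that differ only in an ending like _2 or _b are one class to them, and where a whole thing is asked for, a point or a joint stands for the part that bears it (a point fixed in the world has none). Each returns a list of dicts, best first, with "confidence" (0 to 1); they miss things now and then, are a little off and sometimes report something else, mostly with a low value. They report only what shows in the picture. A call takes as long as a camera call. They do not tell look-alikes from the thing itself.
- recognise(thing, camera): "point" ([x, y, z] in m, in world coordinates, good to about 4 mm: the middle of the surface that is visible of it).
- trace(thing, camera): "region" (420x560 bool, what is visible of it).
- mark_of(thing, camera): "point" ([x, y, z] in m, in world coordinates, good to about 4 mm: a listed point, or the origin of a listed thing).
The state is a dict: "clock": time; "joints": joint angles; "joint_vel": joint speeds; "joint_torque": joint torques, N m; "tcp_pos": TCP position; "tcp_rot": TCP orientation; "ft_force": force on the tool from outside, world axes, zero at the start; "moment": the same for the moment, N m; "width": opening from 0.0 (shut) to 1.0 (fully open); "grip_force": force on a finger pad.
Only numpy, scipy, OpenCV 4.12 (cv2) and the standard library are available. Lean on these libraries where they do the work, as an engineer would, in place of code of your own. Each camera call takes 0.05 s, during which the arm holds its last target. There are 200 camera calls.

## Task

The strap feeder on the bench has been left open with its presser foot up. Put its loose cover plate back over the open well, fully down and flat on both pins with the plate's window at the end under the presser foot, and then swing the foot lever all the way down. Leave the other things on the bench where they are.

Things in the scene. Friction and masses are not known exactly. Their poses are not given: they have to be found in the camera images.
- feeder: Strap feeder, fixed to the bench left or right of the robot, turned up to 0.3 rad: grey housing 200 (its x) x 300 (its y) x 80 mm tall, in its flat top an open well with rollers, two upright steel pins beside it, and near its +y end a head with the foot lever. Origin: centre of its underside, z up. The seated cover has the feeder's own yaw and its origin at (0, -40, 80) mm in the feeder's frame.
- cover: Loose cover plate, at first flat on the bench, yaw within 0.6 rad: bare aluminium, 120 (its x) x 150 (its y) x 5 mm, about 0.28 kg, black bar grip on its middle. Near its +y end a window 36 (x) x 14 (y) mm centred at (0, 55) mm; two 14 mm through holes at (0, -60) and (45, 55) mm. Fits one way round only. Origin: centre of its underside, z up.
- cover_grip (a point): Point on the cover's black bar grip, 22 mm above the plate's underside, over its centre. The grip is 12 mm thick (cover x), 50 mm long (cover y) and stands from the plate's top to 35 mm above the underside; axes as the cover's.
- hole_single (a point): Centre, at the plate's underside, of the cover's hole at the middle of its plain (-y) end.
- hole_corner (a point): Centre, at the plate's underside, of the cover's hole at the corner beside the window.
- pin_single (a point): Foot, level with the housing's flat top, of the pin at (0, -100, 80) mm in the feeder's frame; it takes hole_single. Pin 10 mm thick, straight for 10 mm, then tapering to 4.4 mm at its top 16 mm above the housing.
- pin_corner (a point): Foot of the second, equal pin, at (45, 15, 80) mm in the feeder's frame; it takes hole_corner.
- lever (a joint): Angle of the presser-foot lever in rad: 0 = fully down (level, on its own stop, its foot 2 mm above the seated plate), growing as it is raised; stop at 1.45, starts raised between 1.05 and 1.35. It stays where it is left; moving it takes about 2 N at its bar. With the cover not fully down the lever cannot reach 0.
- lever_pivot (a point): The lever's pivot, on the head at (0, 115, 115) mm in the feeder's frame; the hinge line runs along the feeder's x. The head's fork reaches 126 mm above the bench.
- lever_bar (a point): Middle of the round steel cross bar at the lever's free end: 14 mm thick, 50 mm long along the feeder's x. At joint value q it lies, from the pivot, 110*cos(q) mm towards the feeder's -y and 110*sin(q) mm up; its axes tilt with the lever. The foot hangs 93 mm from the pivot, its sole 28 mm below the lever's middle.
- mallet: Bystander: a wooden mallet, 155 mm long, lying. Origin at its underside.
- tin: Bystander: a closed flat steel tin, 64 mm across, 55 mm tall. Origin at its underside.
- jar: Bystander: an amber glass jar with a black cap, 68 mm across, 80 mm tall. Origin at its underside.
- brush: Bystander: a flat brush with a wooden handle, 170 mm long, lying. Origin at its underside.
- edge_block: Bystander: a brown wooden block, 50 x 120 x 35 mm. Origin at its underside.
- oil: Bystander: a white plastic oil bottle, 56 mm across, 110 mm tall. Origin at its underside.
Mind the look-alikes: they are no part of the job. Of the things like the cover, leave any that is red; of the rest the smaller one is meant.

How it is judged:
On the way:
1. the cover plate lies flat and fully down on both pins while the foot lever is still up (above 0.3 rad) (horizontal distance between hole_single and pin_single below 0.004 m and horizontal distance between hole_corner and pin_corner below 0.004 m and z of cover in the frame of feeder between 0.077 and 0.0825 m and angle between cover's own z axis and vertical below 0.03 rad and value of joint lever above 0.3 rad), for 0.2 s.
At the end, for the whole second after the job is handed in: The cover plate rests on the feeder, at rest, each hole centre within 4 mm of its pin, its underside within 2.5 mm of the housing's top and level to 0.03 rad, and the foot lever is down (below 0.06 rad) (horizontal distance between hole_single and pin_single below 0.004 m and horizontal distance between hole_corner and pin_corner below 0.004 m and z of cover in the frame of feeder between 0.077 and 0.0825 m and angle between cover's own z axis and vertical below 0.03 rad and value of joint lever below 0.06 rad and linear speed of cover below 0.02 m/s); the robot touches nothing.
It fails at once if one of the other loose things on the bench (mallet, tin, jar, brush, wooden block, oil bottle) is moved by more than 30 mm (distance of any of mallet, tin, jar, brush, edge_block, oil from where it was at the start of the episode above 0.03 m).
It also fails if it takes over 54 s, if anything falls off the work surface, if the arm or the gripper's body presses on something with over 40 N, if the wrist force passes 120 N, or if a joint passes its speed limit or range.

## Working session

There is one attempt and no reset: what is moved stays moved. The work goes in short steps, Python scripts to look and compute and a tool call to move; the robot and the scene stay as the last step left them, time stands still between calls to the robot, and variables do not carry over. Pictures are saved under pics/ and viewed, at most 10 in all, crops included, and the job is handed in when it is done.

Besides the shell and the picture viewer there is one more tool, called after "Call:" as name(argument=value, ...) on one line, values as JSON. arm_command: Moves the arm, as the interface text tells. Its arguments: {"type":"object","properties":{"deltas":{"type":"array"},"claw":{"type":"number"},"force":{"type":"number"}},"required":["deltas"]}

```bash
mkdir -p pics
python3 - <<'E'
from workcell import *
import cv2,numpy as np
for c in ("scene","top"):
    im=capture(c); cv2.imwrite(f"pics/{c}0.png",im)
    i=camera_info(c); print(c,np.round(i["position"],3).tolist(),np.round(i["rotation"],3).tolist(),np.round(i["camera_matrix"],1).tolist())
    for t in ("cover","cover_grip","hole_single","hole_corner","feeder","pin_single","pin_corner","lever_bar","lever_pivot"):
        print(t,[(np.round(d["point"],3).tolist(),round(d["confidence"],2)) for d in mark_of(t,c)])
s=get_state(); print(s["clock"],s["tcp_pos"],s["tcp_rot"],s["width"])
E
```

```text
scene [1.279, -0.05, 1.338] [-0.198, 0.707, 0.652, -0.19] [[508.0, 0.0, 275.6], [0.0, 508.0, 210.1], [0.0, 0.0, 1.0]]
cover [([0.529, -0.246, 0.002], 0.76), ([0.803, -0.112, 0.001], 0.61)]
cover_grip [([0.195, -0.317, 0.027], 0.92), ([0.809, -0.115, 0.019], 0.79), ([0.523, -0.247, 0.021], 0.6)]
hole_single [([0.252, -0.267, -0.003], 0.85), ([0.508, -0.305, 0.001], 0.82), ([0.755, -0.098, 0.0], 0.71), ([0.542, 0.36, 0.115], 0.53)]
hole_corner [([0.588, -0.211, 0.003], 0.9), ([0.097, -0.316, 0.002], 0.8), ([0.849, -0.172, 0.004], 0.56), ([0.523, -0.248, -0.001], 0.45)]
feeder [([0.566, 0.246, 0.002], 0.95), ([0.585, 0.038, 0.004], 0.38)]
pin_single [([0.582, 0.15, 0.079], 0.94)]
pin_corner [([0.586, 0.037, 0.004], 0.64), ([0.605, 0.267, 0.083], 0.62), ([0.588, -0.214, 0.002], 0.41)]
lever_bar [([0.551, 0.315, 0.217], 0.56), ([0.416, -0.211, -0.002], 0.55)]
lever_pivot [([0.543, 0.361, 0.114], 0.91)]
top [0.346, 0.001, 1.608] [-0.035, 0.713, -0.7, 0.038] [[463.7, 0.0, 278.8], [0.0, 463.7, 206.4], [0.0, 0.0, 1.0]]
cover [([0.192, -0.32, 0.001], 0.76), ([0.532, -0.249, 0.004], 0.64), ([0.
[... 166 characters left out ...]
], 0.88), ([0.751, -0.098, -0.002], 0.77), ([0.255, -0.268, 0.001], 0.67)]
hole_corner [([0.1, -0.314, -0.001], 0.84), ([0.564, 0.249, -0.001], 0.74), ([0.851, -0.173, 0.002], 0.7), ([0.589, -0.214, 0.001], 0.67)]
feeder [([0.562, 0.249, 0.003], 0.64), ([0.553, 0.315, 0.216], 0.35)]
pin_single [([0.586, 0.148, 0.081], 0.93)]
pin_corner [([0.603, 0.27, 0.08], 0.57), ([0.562, 0.248, 0.002], 0.38)]
lever_bar [([0.543, 0.446, -0.001], 0.64), ([0.552, 0.313, 0.217], 0.62), ([0.47, -0.378, -0.003], 0.58)]
lever_pivot [([0.542, 0.362, 0.117], 0.73), ([0.605, 0.27, 0.08], 0.55)]
1.0 [ 0.21254838 -0.48005696  0.2313284 ] [3.89766833e-05 9.78365144e-01 2.06885578e-01 4.21666537e-06] 0.9971024407678115
```

View pics/scene0.png

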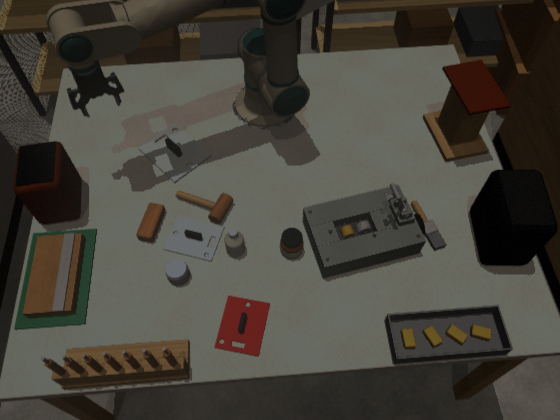

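View pics/top0.png

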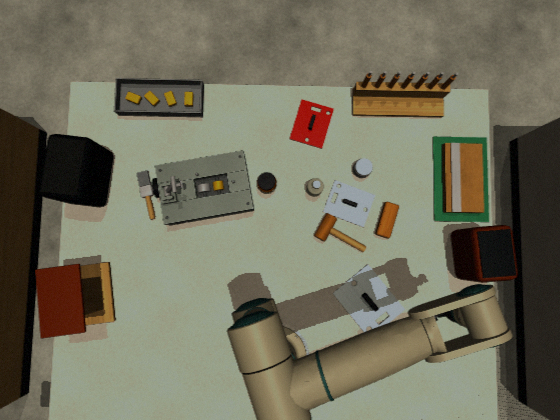

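Three plates could be the cover:
- **Grey plate**, scene (193,237) / top (349,202): single-to-corner hole distance is about 120 mm, against 123.5 mm expected, so this one fits.
- **Plate in the arm's shadow**, scene (175,150) / top (368,300): hole distance is about 159 mm, so it is the larger look-alike.
- **Red plate**, scene (243,325) / top (312,123): excluded by its colour.

The feeder is at scene (362,230), with its head at (400,205).

Run:
```python
from workcell import *
import cv2,numpy as np
im=capture("scene"); cv2.imwrite("pics/crop.png",cv2.resize(im[120:300,90:330],None,fx=3.3,fy=3.3,interpolation=cv2.INTER_CUBIC))
capture("top")
for t in ("oil","jar","tin","mallet","edge_block"):
    print(t,[(np.round(d["point"],3).tolist(),round(d["confidence"],2)) for c in ("scene","top") for d in mark_of(t,c)[:2]])
for t in ("cover_grip","hole_single","hole_corner","pin_single","pin_corner","lever_pivot"):
    print(t,[(np.round(d["point"],4).tolist(),round(d["confidence"],2)) for c in ("scene","top") for d in mark_of(t,c) if d["point"][0]>.45 and d["point"][0]<.7])
```

```text
oil [([0.583, 0.147, 0.078], 0.68), ([0.576, -0.129, 0.002], 0.66), ([0.576, -0.128, 0.0], 0.67), ([0.651, -0.291, 0.003], 0.65)]
jar [([0.584, 0.038, 0.004], 0.76), ([0.574, -0.126, 0.002], 0.49), ([0.589, 0.038, 0.001], 0.68), ([0.578, -0.126, 0.0], 0.6)]
tin [([0.65, -0.291, -0.004], 0.72), ([0.652, -0.291, -0.001], 0.64)]
mallet [([0.417, -0.213, -0.003], 0.95), ([0.416, -0.212, -0.004], 0.86)]
edge_block [([0.47, -0.379, 0.004], 0.82), ([0.472, -0.38, 0.001], 0.78)]
cover_grip [([0.5282, -0.2485, 0.02], 0.63), ([0.5281, -0.2468, 0.0255], 0.96), ([0.6028, 0.2695, 0.0804], 0.56)]
hole_single [([0.5077, -0.305, -0.0014], 0.65), ([0.5067, -0.3015, 0.0009], 0.65)]
hole_corner [([0.5886, -0.2145, -0.0004], 0.93), ([0.5673, 0.2475, 0.0009], 0.19), ([0.5847, -0.2119, -0.0002], 0.9)]
pin_single [([0.584, 0.1465, 0.0802], 0.69), ([0.5828, 0.1505, 0.0792], 0.73)]
pin_corner [([0.603, 0.2698, 0.0804], 0.8), ([0.6038, 0.2712, 0.0797], 0.75)]
lever_pivot [([0.5432, 0.3592, 0.1141], 0.9), ([0.5393, 0.3588, 0.1157], 0.9)]
```

View pics/crop.png

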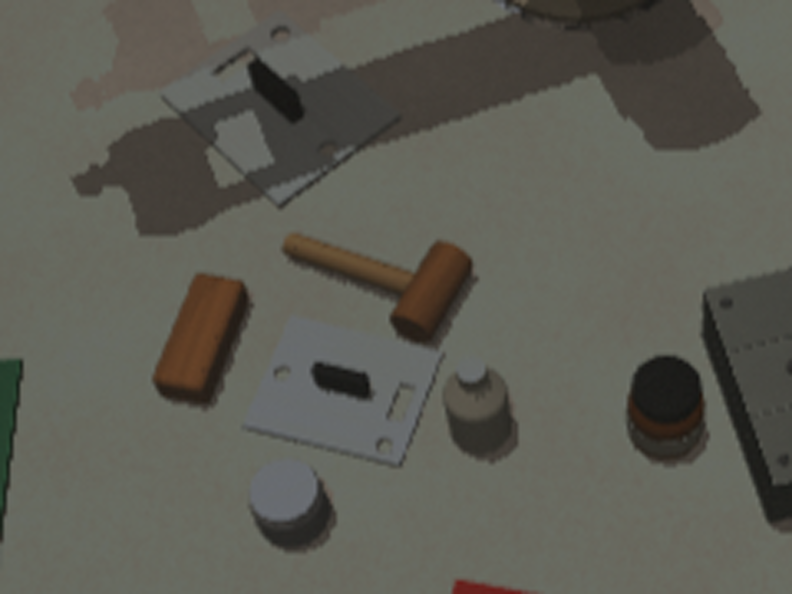

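The crop confirms it. The aluminium plate at crop (345,385) is the small one, with its window at (402,402), corner hole at (385,443) and single hole at (281,371). The plate in the shadow is bigger, and the third is red.

```bash
cat > h.py <<'E'
from workcell import *
import numpy as np
def now():
    s=get_state(); w,x,y,z=s["tcp_rot"]
    return s,np.array(s["tcp_pos"]),np.degrees(np.arctan2(2*(x*y+w*z),1-2*(y*y+z*z)))
def plan(p,yaw,n):
    s,c,t=now(); d=(np.array(p)-c)/n; w=(yaw-t+180)%360-180; w/=n
    print("clock",round(s["clock"],2),"tcp",c.round(4),"yaw",round(t,2),"rot",np.round(s["tcp_rot"],4),"F",np.round(s["ft_force"],1),"w",round(s["width"],3))
    out=[]
    for i in range(n):
        a=np.radians(t+i*w)
        out+=[round(d[0]*np.cos(a)+d[1]*np.sin(a),4),round(d[0]*np.sin(a)-d[1]*np.cos(a),4),round(-d[2],4),round(-w,2)]
    print(out)
E
python3 -c "
from h import *
plan([.528,-.2475,.15],69.4,16)"
```

```text
clock 2.2 tcp [ 0.2126 -0.4801  0.2313] yaw 23.88 rot [1.000e-04 9.784e-01 2.069e-01 0.000e+00] F [ 0.  -0.2 -0.1] w 1.002
[np.float64(0.0239), np.float64(-0.0053), np.float64(0.0051), np.float64(-2.84), np.float64(0.0241), np.float64(-0.0041), np.float64(0.0051), np.float64(-2.84), np.float64(0.0243), np.float64(-0.0029), np.float64(0.0051), np.float64(-2.84), np.float64(0.0244), np.float64(-0.0017), np.float64(0.0051), np.float64(-2.84), np.float64(0.0245), np.float64(-0.0005), np.float64(0.0051), np.float64(-2.84), np.float64(0.0245), np.float64(0.0007), np.float64(0.0051), np.float64(-2.84), np.float64(0.0244), np.float64(0.0019), np.float64(0.0051), np.float64(-2.84), np.float64(0.0243), np.float64(0.0032), np.float64(0.0051), np.float64(-2.84), np.float64(0.0241), np.float64(0.0044), np.float64(0.0051), np.float64(-2.84), np.float64(0.0239), np.float64(0.0055), np.float64(0.0051), np.float64(-2.84), np.float64(0.0236), np.float64(0.0067), np.float64(0.0051), np.float64(-2.84), np.float64(0.0232), np.float64(0.0079), np.float64(0.0051), np.float64(-2.84), np.float64(0.0228), np.float64(0.009), np.float64(0.0051), np.float64(-2.84), np.float64(0.0223), np.float64(0.0101), np.float64(0.0051), np.float64(-2.84), np.float64(0.0218), np.float64(0.0112), np.float64(0.0051), np.float64(-2.84), np.float64(0.0212), np.float64(0.0123), np.float64(0.0051), np.float64(-2.84)]
```

Call:
arm_command(deltas=[0.024, -0.005, 0.005, -2.84, 0.024, -0.004, 0.005, -2.84, 0.024, -0.003, 0.005, -2.84, 0.0245, -0.0015, 0.005, -2.84, 0.0245, -0.0005, 0.005, -2.84, 0.0245, 0.0005, 0.005, -2.84, 0.0245, 0.002, 0.005, -2.84, 0.0245, 0.003, 0.005, -2.84], claw=0, force=60)

```text
clock: 2.87
tcp_pos: [0.3712, -0.3632, 0.1912]
tcp_rot: [0.0, 0.918, 0.397, 0.0]
ft_force: [-0.3, 0.5, -0.2]
width: 0.5
grip_force: 0.0
```

Call:
arm_command(deltas=[0.024, 0.0045, 0.005, -2.84, 0.024, 0.0055, 0.005, -2.84, 0.0235, 0.0065, 0.005, -2.84, 0.023, 0.008, 0.005, -2.84, 0.023, 0.009, 0.005, -2.84, 0.0225, 0.01, 0.005, -2.84, 0.022, 0.011, 0.005, -2.84, 0.021, 0.0125, 0.005, -2.84])

```text
clock: 3.53
tcp_pos: [0.529, -0.2466, 0.1511]
tcp_rot: [0.0, 0.822, 0.57, 0.0]
ft_force: [0.0, -0.3, -0.4]
width: 0.496
grip_force: 0.0
```

Call:
arm_command(deltas=[0, 0, 0, 0, 0, 0, 0, 0])

```text
clock: 3.7
tcp_pos: [0.5285, -0.2467, 0.1507]
tcp_rot: [-0.0, 0.822, 0.569, -0.0]
ft_force: [0.7, -0.5, -0.2]
width: 0.497
grip_force: 0.0
```

```bash
python3 -c "
from h import *
plan([.528,-.2475,.011],69.4,8)
import cv2
cv2.imwrite('pics/s1.png',cv2.resize(capture('scene')[120:300,90:330],None,fx=3.3,fy=3.3))"
```

```text
clock 3.7 tcp [ 0.5285 -0.2467  0.1507] yaw 69.41 rot [-5.000e-04  8.221e-01  5.694e-01 -4.000e-04] F [ 0.7 -0.5 -0.2] w 0.497
[np.float64(-0.0001), np.float64(-0.0), np.float64(0.0175), np.float64(0.0), np.float64(-0.0001), np.float64(-0.0), np.float64(0.0175), np.float64(0.0), np.float64(-0.0001), np.float64(-0.0), np.float64(0.0175), np.float64(0.0), np.float64(-0.0001), np.float64(-0.0), np.float64(0.0175), np.float64(0.0), np.float64(-0.0001), np.float64(-0.0), np.float64(0.0175), np.float64(0.0), np.float64(-0.0001), np.float64(-0.0), np.float64(0.0175), np.float64(0.0), np.float64(-0.0001), np.float64(-0.0), np.float64(0.0175), np.float64(0.0), np.float64(-0.0001), np.float64(-0.0), np.float64(0.0175), np.float64(0.0)]
```

View pics/s1.png

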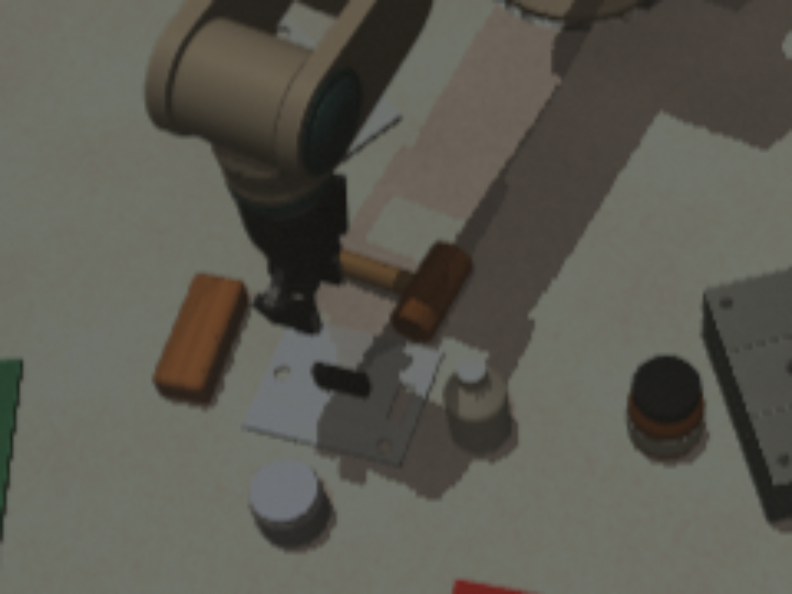

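The gripper is above the plate's grip (crop (343,380)), and the neighbours are clear of it. I'll go down and grip.

Call:
arm_command(deltas=[0, 0, 0.02, 0, 0, 0, 0.02, 0, 0, 0, 0.02, 0, 0, 0, 0.02, 0, 0, 0, 0.02, 0, 0, 0, 0.02, 0, 0, 0, 0.012, 0, 0, 0, 0.007, 0])

```text
clock: 4.42
tcp_pos: [0.5269, -0.2479, 0.0108]
tcp_rot: [-0.001, 0.823, 0.568, -0.001]
ft_force: [-0.0, -0.1, -0.2]
width: 0.5
grip_force: 0.0
```

Call:
arm_command(deltas=[0, 0, 0, 0, 0, 0, 0, 0, 0, 0, 0, 0, 0, 0, 0, 0, 0, 0, 0, 0, 0, 0, 0, 0], claw=-1, force=60)

```text
clock: 4.92
tcp_pos: [0.5288, -0.2481, 0.0138]
tcp_rot: [0.001, 0.823, 0.569, 0.0]
ft_force: [-1.1, -0.2, 6.1]
width: 0.121
grip_force: 63.1
```

Call:
arm_command(deltas=[0, 0, -0.01, 0, 0, 0, -0.02, 0, 0, 0, -0.02, 0, 0, 0, -0.02, 0, 0, 0, -0.02, 0, 0, 0, -0.02, 0, 0, 0, -0.02, 0, 0, 0, -0.02, 0])

```text
clock: 5.58
tcp_pos: [0.5276, -0.247, 0.163]
tcp_rot: [-0.001, 0.822, 0.569, -0.0]
ft_force: [0.8, 0.3, -3.5]
width: 0.126
grip_force: 61.7
```

```bash
sed -i 's/    print(out)/    print([float(v) for v in out])/' h.py; python3 -c "
from h import *
plan([.571,.2075,.15],101.6,16)"
```

```text
clock 5.58 tcp [ 0.5276 -0.247   0.163 ] yaw 69.33 rot [-7.000e-04  8.225e-01  5.688e-01 -2.000e-04] F [ 0.8  0.3 -3.5] w 0.126
[0.0275, -0.0075, 0.0008, -2.02, 0.0278, -0.0065, 0.0008, -2.02, 0.028, -0.0055, 0.0008, -2.02, 0.0282, -0.0045, 0.0008, -2.02, 0.0283, -0.0036, 0.0008, -2.02, 0.0284, -0.0026, 0.0008, -2.02, 0.0285, -0.0016, 0.0008, -2.02, 0.0285, -0.0005, 0.0008, -2.02, 0.0285, 0.0005, 0.0008, -2.02, 0.0285, 0.0015, 0.0008, -2.02, 0.0284, 0.0025, 0.0008, -2.02, 0.0283, 0.0035, 0.0008, -2.02, 0.0282, 0.0045, 0.0008, -2.02, 0.028, 0.0054, 0.0008, -2.02, 0.0278, 0.0064, 0.0008, -2.02, 0.0276, 0.0074, 0.0008, -2.02]
```

Call:
arm_command(deltas=[0.0275, -0.0075, 0, -2.02, 0.028, -0.0065, 0, -2.02, 0.028, -0.0055, 0, -2.02, 0.028, -0.0045, 0, -2.02, 0.0285, -0.0035, 0, -2.02, 0.0285, -0.0025, 0, -2.02, 0.0285, -0.0015, 0, -2.02, 0.0285, -0.0005, 0, -2.02])

```text
clock: 6.25
tcp_pos: [0.5495, -0.0184, 0.1621]
tcp_rot: [-0.001, 0.734, 0.679, -0.0]
ft_force: [1.1, 0.7, -3.1]
width: 0.12
grip_force: 61.8
```

Call:
arm_command(deltas=[0.0285, 0.0005, 0.002, -2.02, 0.0285, 0.0015, 0.002, -2.02, 0.0285, 0.0025, 0.002, -2.02, 0.0285, 0.0035, 0.002, -2.02, 0.028, 0.0045, 0.002, -2.02, 0.028, 0.0055, 0.002, -2.02, 0.028, 0.0065, 0, -2.02, 0.0275, 0.0075, 0, -2.02])

```text
clock: 6.92
tcp_pos: [0.5714, 0.2089, 0.1498]
tcp_rot: [-0.001, 0.631, 0.776, -0.001]
ft_force: [-0.2, -0.4, -3.4]
width: 0.126
grip_force: 61.8
```

Call:
arm_command(deltas=[0, 0, 0, 0, 0, 0, 0, 0, 0, 0, 0, 0])

```text
clock: 7.17
tcp_pos: [0.5717, 0.2071, 0.1499]
tcp_rot: [-0.0, 0.632, 0.775, -0.001]
ft_force: [0.1, -0.0, -3.8]
width: 0.125
grip_force: 61.8
```

```bash
python3 -c "
from h import *
import cv2
cv2.imwrite('pics/s2.png',cv2.resize(capture('scene')[150:290,280:460],None,fx=4.2,fy=4.2,interpolation=cv2.INTER_CUBIC))
capture('top')
for t in ('cover','cover_grip','hole_single','hole_corner','pin_single','pin_corner'):
  print(t,[(c,np.round(d['point'],4).tolist(),round(d['confidence'],2)) for c in ('scene','top') for d in mark_of(t,c) if d['point'][1]>0])
plan([.571,.2075,.15],101.6,4)"
```

```text
cover [('scene', [0.5749, 0.2073, 0.1384], 0.98), ('top', [0.5744, 0.21, 0.1378], 0.84), ('top', [0.5825, 0.1516, 0.0795], 0.19)]
cover_grip [('scene', [0.5704, 0.2069, 0.156], 0.69), ('top', [0.5753, 0.2081, 0.161], 0.78)]
hole_single [('scene', [0.5856, 0.1482, 0.1367], 0.6), ('scene', [0.5684, 0.2476, 0.003], 0.29), ('top', [0.583, 0.1484, 0.1366], 0.94)]
hole_corner [('scene', [0.6048, 0.2684, 0.1389], 0.82), ('top', [0.5497, 0.3163, 0.2143], 0.7)]
pin_single [('scene', [0.5809, 0.148, 0.0802], 0.91), ('top', [0.584, 0.1486, 0.0787], 0.72), ('top', [0.5424, 0.4502, -0.0004], 0.2)]
pin_corner [('scene', [0.6043, 0.2659, 0.0828], 0.81), ('top', [0.6039, 0.2694, 0.0798], 0.9)]
clock 7.87 tcp [0.5721 0.2074 0.1503] yaw 101.64 rot [ 1.000e-04  6.318e-01  7.752e-01 -1.000e-04] F [-0.1 -0.8 -3.7] w 0.125
[0.0001, -0.0003, 0.0001, 0.01, 0.0001, -0.0003, 0.0001, 0.01, 0.0001, -0.0003, 0.0001, 0.01, 0.0001, -0.0003, 0.0001, 0.01]
```

View pics/s2.png

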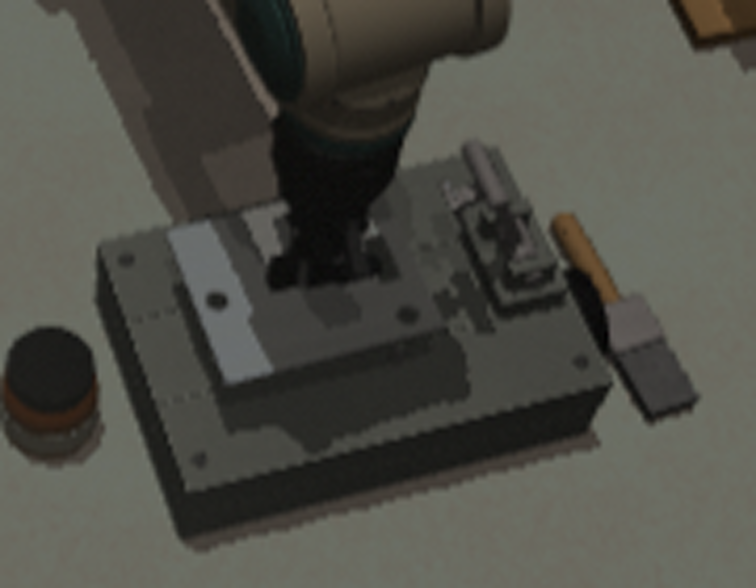

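The plate hangs level over the well. Its holes at crop (217,300) and (408,316) are within about 1 mm of the pins by the marks. I'll lower it.

Call:
arm_command(deltas=[0.001, -0.001, 0.01, 0, 0, 0, 0.012, 0, 0, 0, 0.01, 0, 0, 0, 0.006, 0, 0, 0, 0.003, 0, 0, 0, 0.003, 0])

```text
clock: 8.37
tcp_pos: [0.5707, 0.2081, 0.1054]
tcp_rot: [-0.0, 0.632, 0.775, -0.0]
ft_force: [-0.3, -0.5, -2.7]
width: 0.125
grip_force: 61.9
```

Call:
arm_command(deltas=[0, 0, 0.002, 0, 0, 0, 0.002, 0, 0, 0, 0.002, 0, 0, 0, 0, 0])

```text
clock: 8.7
tcp_pos: [0.5709, 0.2081, 0.1001]
tcp_rot: [0.0, 0.632, 0.775, -0.0]
ft_force: [0.6, 0.3, -4.0]
width: 0.123
grip_force: 61.9
```

Call:
arm_command(deltas=[0, 0, 0.002, 0, 0, 0, 0.0015, 0, 0, 0, 0.001, 0, 0, 0, 0.001, 0, 0, 0, 0, 0])

```text
clock: 9.12
tcp_pos: [0.5708, 0.2081, 0.0945]
tcp_rot: [-0.0, 0.632, 0.775, -0.0]
ft_force: [-0.1, -1.2, -3.1]
width: 0.127
grip_force: 61.9
```

Call:
arm_command(deltas=[0, 0, 0.001, 0, 0, 0, 0.0005, 0, 0, 0, 0, 0])

```text
clock: 9.37
tcp_pos: [0.5711, 0.2082, 0.0938]
tcp_rot: [0.0, 0.632, 0.775, 0.0]
ft_force: [-0.4, -0.6, -1.2]
width: 0.125
grip_force: 62.3
```

Contact is starting. I'll release and retreat up and away from the foot (toward -y), and close the fingers while clear.

Call:
arm_command(deltas=[0, 0, 0.0005, 0, 0, 0, 0, 0, 0, 0, 0, 0])

```text
clock: 9.62
tcp_pos: [0.5711, 0.2082, 0.0938]
tcp_rot: [0.0, 0.632, 0.775, 0.0]
ft_force: [-3.7, -1.5, 6.2]
width: 0.127
grip_force: 63.0
```

Call:
arm_command(deltas=[0, 0, 0, 0, 0, 0, 0, 0, 0, 0, 0, 0, 0, 0, 0, 0], claw=-0.2)

```text
clock: 9.95
tcp_pos: [0.571, 0.2082, 0.0926]
tcp_rot: [0.0, 0.632, 0.775, 0.0]
ft_force: [0.1, 0.2, -0.3]
width: 0.399
grip_force: 0.0
```

Call:
arm_command(deltas=[0, 0, -0.01, 0, 0, 0, -0.02, 0, 0, 0, -0.025, 0, 0, 0, -0.03, 0, 0, 0, -0.03, 0, 0, 0, -0.03, 0, 0, 0, -0.03, 0, 0, 0, 0, 0])

```text
clock: 10.62
tcp_pos: [0.5725, 0.2086, 0.2767]
tcp_rot: [0.004, 0.632, 0.775, 0.005]
ft_force: [0.2, 0.2, 0.7]
width: 0.396
grip_force: 0.0
```

```bash
python3 -c "
from h import *
import cv2
cv2.imwrite('pics/s3.png',cv2.resize(capture('scene')[150:290,280:460],None,fx=4.2,fy=4.2,interpolation=cv2.INTER_CUBIC))
capture('top')
for t in ('cover','hole_single','hole_corner','lever_bar','lever_pivot'):
  print(t,[(c,np.round(d['point'],4).tolist(),round(d['confidence'],2)) for c in ('scene','top') for d in mark_of(t,c) if d['point'][1]>0])
plan([.571,.2075,.29],101.6,1)"
```

```text
cover [('scene', [0.5717, 0.207, 0.0822], 0.91), ('scene', [0.5705, 0.208, 0.1006], 0.68), ('top', [0.574, 0.2099, 0.0801], 0.6)]
hole_single [('scene', [0.5499, 0.3157, 0.2181], 0.4), ('top', [0.587, 0.15, 0.0796], 0.61), ('top', [0.5714, 0.2104, 0.1047], 0.44)]
hole_corner [('scene', [0.6048, 0.2672, 0.0828], 0.69), ('top', [0.6032, 0.268, 0.0783], 0.66), ('top', [0.5825, 0.1495, 0.079], 0.18)]
lever_bar [('scene', [0.5503, 0.3154, 0.2175], 0.78), ('scene', [0.5653, 0.2463, 0.0], 0.63), ('top', [0.543, 0.4499, 0.0004], 0.6), ('top', [0.5504, 0.3166, 0.2187], 0.46)]
lever_pivot [('scene', [0.5413, 0.3591, 0.1158], 0.61), ('top', [0.5428, 0.3601, 0.117], 0.69)]
clock 11.22 tcp [0.5709 0.2082 0.2674] yaw 101.64 rot [-2.000e-04  6.318e-01  7.752e-01 -3.000e-04] F [ 0.1 -0.5 -0. ] w 0.399
[-0.0007, -0.0, -0.0226, 0.04]
```

View pics/s3.png

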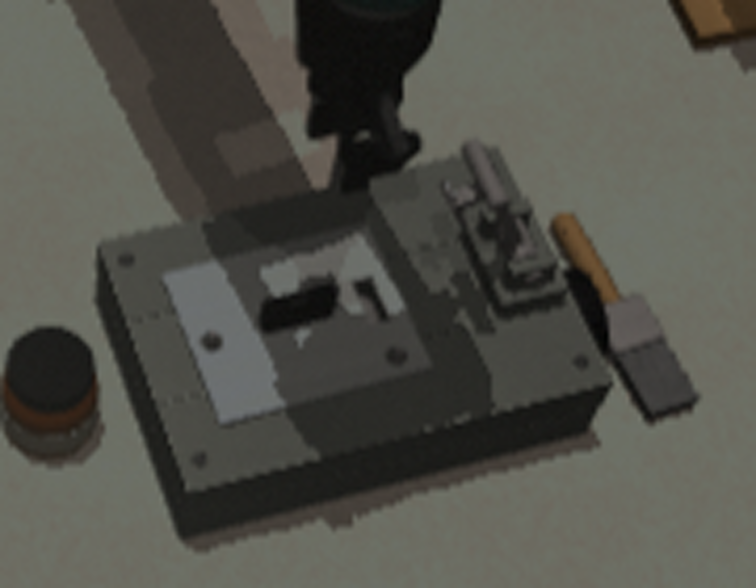

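The cover is flat and its pins show in both holes, crop (211,341) and (397,356), with the window at the foot end. The lever is still up, with its bar at (485,170). Next I'll shut the fingers and go above the bar.

Call:
arm_command(deltas=[0, 0, 0, 0, 0, 0, 0, 0, 0.02, 0, 0, 0, 0.025, 0.001, 0, 0, 0.025, 0.001, 0, 0, 0.025, 0, 0, 0, 0.018, 0, 0, 0, 0, 0, 0, 0], claw=-1, force=30)

```text
clock: 11.88
tcp_pos: [0.5489, 0.3224, 0.2674]
tcp_rot: [-0.0, 0.63, 0.776, 0.0]
ft_force: [-0.7, 0.2, -0.5]
width: -0.002
grip_force: 0.0
```

Call:
arm_command(deltas=[0, 0, 0.015, 0, 0, 0, 0.015, 0, 0, 0, 0.008, 0, 0, 0, 0.004, 0, 0, 0, 0, 0])

```text
clock: 12.3
tcp_pos: [0.55, 0.3186, 0.2248]
tcp_rot: [-0.0, 0.632, 0.775, -0.001]
ft_force: [0.4, -0.3, -1.2]
width: 0.001
grip_force: 0.0
```

Call:
arm_command(deltas=[-0.002, 0, 0.004, 0, -0.0075, 0, 0.004, 0, -0.0075, 0, 0.004, 0, -0.0065, 0, 0.005, 0, -0.0065, 0, 0.005, 0, -0.006, 0, 0.006, 0, -0.006, 0, 0.006, 0, -0.005, 0, 0.0065, 0])

```text
clock: 12.97
tcp_pos: [0.5606, 0.2715, 0.1863]
tcp_rot: [0.001, 0.632, 0.775, 0.001]
ft_force: [0.4, -3.5, 4.0]
width: -0.002
grip_force: 1.9
```

```bash
python3 -c "
from h import *
capture('scene');capture('top')
for t in ('lever_bar','cover'):
  print(t,[(c,np.round(d['point'],4).tolist(),round(d['confidence'],2)) for c in ('scene','top') for d in mark_of(t,c) if d['point'][1]>0])
plan([.571,.2075,.29],101.6,1)"
```

```text
lever_bar [('scene', [0.5403, 0.4507, 0.0002], 0.73), ('scene', [0.5582, 0.2723, 0.1779], 0.61)]
cover [('scene', [0.574, 0.2063, 0.0832], 0.8), ('top', [0.576, 0.2058, 0.0813], 0.88)]
clock 13.27 tcp [0.5594 0.2736 0.1851] yaw 101.67 rot [-2.000e-04  6.316e-01  7.753e-01 -0.000e+00] F [-0.4  0.2 -0.3] w -0.0
[-0.0671, -0.002, -0.1049, 0.07]
```

The lever is following: the bar is at z ≈ 0.178. I'll keep pressing along the arc.

Call:
arm_command(deltas=[-0.005, 0, 0.007, 0, -0.004, 0, 0.007, 0, -0.004, 0, 0.0075, 0, -0.003, 0, 0.0075, 0, -0.0025, 0, 0.008, 0, -0.0015, 0, 0.008, 0, -0.001, 0, 0.008, 0, 0, 0, 0.006, 0])

```text
clock: 13.93
tcp_pos: [0.5635, 0.2523, 0.1248]
tcp_rot: [-0.0, 0.632, 0.775, -0.001]
ft_force: [-0.5, -1.4, 0.3]
width: 0.001
grip_force: 0.6
```

Call:
arm_command(deltas=[0, 0, 0.002, 0, 0, 0, 0.002, 0, 0, 0, 0.001, 0, 0, 0, 0, 0])

```text
clock: 14.27
tcp_pos: [0.5638, 0.2529, 0.122]
tcp_rot: [0.0, 0.632, 0.775, 0.0]
ft_force: [-1.9, 0.2, 2.1]
width: -0.002
grip_force: 1.0
```

Call:
arm_command(deltas=[0, 0, 0.001, 0, 0, 0, 0.001, 0, 0, 0, 0, 0])

```text
clock: 14.52
tcp_pos: [0.564, 0.2529, 0.1216]
tcp_rot: [0.0, 0.632, 0.775, 0.001]
ft_force: [-5.9, -2.7, 11.3]
width: 0.004
grip_force: 5.3
```

Call:
arm_command(deltas=[0, 0, -0.005, 0, 0, 0, -0.02, 0, 0, 0, -0.03, 0, 0, 0, -0.03, 0, 0, 0, -0.03, 0, 0, 0, -0.03, 0, 0, 0, 0, 0, 0, 0, 0, 0])

```text
clock: 15.18
tcp_pos: [0.5645, 0.2532, 0.2667]
tcp_rot: [0.001, 0.632, 0.775, 0.002]
ft_force: [-0.3, -0.2, -0.6]
width: 0.002
grip_force: 0.0
```

```bash
python3 -c "
from h import *
import cv2
cv2.imwrite('pics/s4.png',cv2.resize(capture('scene')[150:290,280:460],None,fx=4.2,fy=4.2,interpolation=cv2.INTER_CUBIC))
capture('top')
for t in ('cover','hole_single','hole_corner','lever_bar'):
  print(t,[(c,np.round(d['point'],4).tolist(),round(d['confidence'],2)) for c in ('scene','top') for d in mark_of(t,c) if d['point'][1]>0])
plan([.571,.2075,.29],101.6,1)"
```

```text
cover [('scene', [0.5702, 0.2055, 0.0846], 0.63), ('top', [0.575, 0.2053, 0.0842], 0.92)]
hole_single [('scene', [0.5863, 0.1495, 0.0791], 0.62), ('scene', [0.5732, 0.2072, 0.085], 0.16), ('top', [0.5814, 0.1492, 0.0815], 0.75)]
hole_corner [('scene', [0.6057, 0.2671, 0.0823], 0.9), ('top', [0.6036, 0.2684, 0.0784], 0.74)]
lever_bar [('scene', [0.5613, 0.2487, 0.1161], 0.59), ('top', [0.5646, 0.2499, 0.1174], 0.67)]
clock 15.68 tcp [0.5638 0.2526 0.2639] yaw 101.64 rot [-1.000e-04  6.318e-01  7.752e-01 -3.000e-04] F [-0.1 -0.   0.7] w -0.001
[-0.0457, -0.002, -0.0261, 0.04]
```

View pics/s4.png

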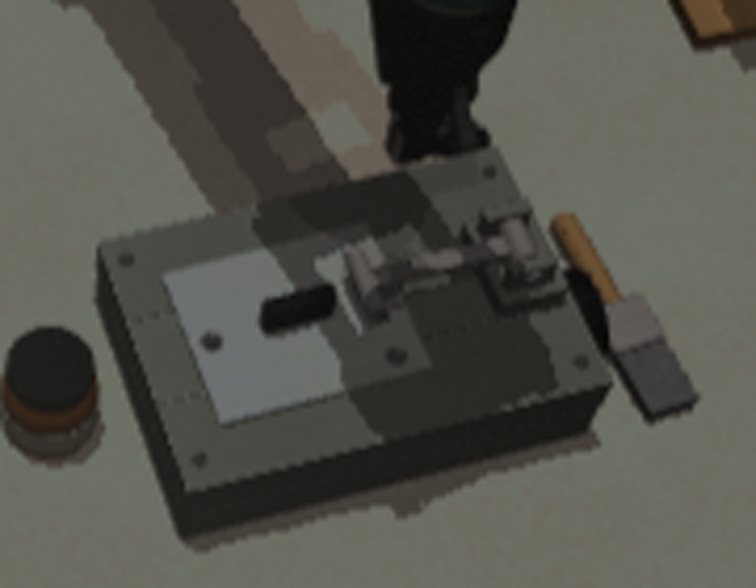

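The lever is level, with its bar at crop (360,280) and z ≈ 0.116, on its stop at 11 N. The cover is flat on both pins and the robot is clear.

```bash
python3 -c "
from workcell import *
print(close_job())"
```

```text
the job is handed in; nothing more can be done
None
```

The job is handed in: the cover is flat on both pins with its window under the foot, the lever is down on its stop, and the arm touched none of the other things; the hand-in returned no verdict.

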